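Tip up a pattern board with the kick-down lever and lean it on the easel

TASK

Push the lever with the red knob fully down so that it presses on the end of the yellow pattern board, tips the board up and stays locked. Take the board by its raised edge and lean it on the wooden easel, pressed end down on the ledge behind the lip, centred and flat against the backrest; let go, and only then flick the lever fully back up. Do not drop the board onto the bench, and leave the stapler, paper roll, reel and offcut where they are.

Things in the scene. Friction and masses are not known exactly. Their poses are not given: they have to be found in the camera images.
- tip_table: Tip-up table, fixed: plywood deck (top 60 mm above the bench, 120 mm wide, reaching 152 mm to the -x side of the origin) on green side plates. Origin on the bench straight below the lever's hinge; +x points from the deck towards the lever, +y along the hinge, z up. Green hinge brackets at y = +-73 mm.
- hinge (a point): Lever hinge axis, 54 mm above the bench at the +x edge of the deck (a 12 mm steel bar level with the deck, over which the board tips). The axis runs along tip_table's y.
- lever (a joint): Lever angle, rad: 0 = fully up (arm 78 deg above level), 1.2 = fully down, locked (end stop; arm 9 deg above level). Grows as the knob goes away from the deck and down. Its steel fork meets the board's top at about 0.22; from there the board tips with it, to about 55 deg from level when fully down. Stiff hinge (about 6 N at the knob); the lever stays wherever it is left.
- knob (a point): Centre of the red knob, a cylinder 36 mm long along tip_table's y, 28 mm in diameter. Can be pinched from above across its flat ends (36 mm) and turns in the grip as the lever swings. At lever angle q it is 110*cos(78deg-q) mm along tip_table's +x from the hinge and 110*sin(78deg-q) mm above it. A 12 mm arm joins it mid-length from the hinge side.
- board: Yellow pattern board, loose, 170 x 110 x 8 mm (x, y, z), about 0.1 kg. Origin at the centre of its underside; +x along its length to the end under the lever's fork (about 43 mm past the hinge), z out of the face with two dark discs. Lies flat on the deck; too wide to grip across. Once tipped it comes out by being drawn along its own -x.
- board_low (a point): Middle of the board's +x end, mid-thickness: the end that the lever presses, which goes down on the easel's ledge.
- board_high (a point): Middle of the board's -x end, mid-thickness: the end that rises and is pinched across the 8 mm thickness.
- easel: Wooden easel, fixed, foot 160 x 120 mm. Origin on the bench below the seat, z up. Backrest (90 mm wide, 105 mm up the slope) sinks towards +x at 60 deg from level: a seated board has its +x 60 deg below the easel's +x, its y along the easel's y, its face up and to +x, its top 65 mm free. Ledge at the foot, square to the backrest, 16 mm deep, closed by a lip 12 mm high, 5 mm thick.
- easel_seat (a point): Where board_low lies when the board is seated: 4 mm off the backrest, on the ledge, mid-width, about 36 mm above the bench.
- easel_top (a point): Where board_high lies when the board is seated: 170 mm up the slope from easel_seat.
- stapler: Green staple gun, 160 x 36 x 54 mm, lying between the table and the easel; bystander. Origin at the centre of its underside.
- paper_roll: Standing white paper roll, 110 mm across, 110 mm tall; bystander. Origin at the centre of its underside.
- web_reel: Blue reel, 110 mm across, 50 mm tall; bystander. Origin at the centre of its underside.
- offcut: Wood offcut, 140 x 60 x 20 mm; bystander. Origin at the centre of its underside.
There are look-alikes about, which are no part of the job. Several things have the shape of the board; the one meant has the colours described above. Of the things shaped like the easel, the wooden one is meant.

How it is judged (in metres and radians):
On the way, in this order (a step that is already met when the one before it is completed fails the run):
1. the lever is fully down and the board stands tipped up under it (value of joint lever above 1.08 rad and angle between board's own z axis and vertical above 0.8 rad and horizontal distance between board_low and hinge below 0.06 m), for 0.3 s.
2. the board leans on the easel, let go, with the lever still down (distance between board_low and easel_seat below 0.022 m and distance between board_high and easel_top below 0.025 m and contact force between board and the fingers below 0.1 N and value of joint lever above 0.9 rad), for 0.2 s.
At the end, for the whole second after the job is handed in: The board rests on the easel, let go and still: the middle of its pressed end within 22 mm of the seat point and of its other end within 25 mm of the top point; the lever is back up (below 0.2 rad) (distance between board_low and easel_seat below 0.022 m and distance between board_high and easel_top below 0.025 m and contact force between board and the fingers below 0.1 N and value of joint lever below 0.2 rad and linear speed of board below 0.02 m/s); the robot touches nothing.
It fails at once if the board drops onto the bench (height (world z) of board below 0.035 m).
It fails at once if the green staple gun is moved by more than 30 mm (distance of stapler from where it was at the start of the episode above 0.03 m).
It fails at once if the paper roll is moved by more than 30 mm (distance of paper_roll from where it was at the start of the episode above 0.03 m).
It fails at once if the blue reel is moved by more than 30 mm (distance of web_reel from where it was at the start of the episode above 0.03 m).
It fails at once if the wood offcut is moved by more than 30 mm (distance of offcut from where it was at the start of the episode above 0.03 m).
It also fails if it takes over 72 s, if anything falls off the work surface, if the arm or the gripper's body presses on something with over 40 N, if the wrist force passes 120 N, or if a joint passes its speed limit or range.

ROBOT

A 6-joint arm with a two-finger parallel gripper is mounted at the origin on the work surface. World frame = base frame: x ahead of the robot, y to its left, z up, the work surface at z = 0. Lengths are in mm, angles in rad, forces in N, time in s.
With the tool pointing down it reaches from about 400 to 825 mm from the base axis. Payload 7 kg.
Tool frame: the origin (TCP) lies at the very end of the fingers, on their centre line; the grasp point (between the pads) lies 19 mm behind it; z points along the fingers, y is the line along which they close (so a half turn about z gives the same grasp; the last joint's range is limited). The gripper opens to 88 mm and grips with 3 to 60 N. Pads are 19 mm wide; open, the fingers measure 130 mm over their backs; the gripper's body (78 mm by 193 mm) begins 47 mm behind the grasp point.
Start: joints at [-0.826, 0.359, 0.012, 0, -1.224, -0.288], TCP at [297.699, -605.781, 226.561] pointing down, gripper open.
Joint ranges: [-3.07, 3.07], [-1.43, 2.12], [-1.02, 1.25], [-3.03, 1.67], [-3.05, -0], [-3.03, 3.03]. Speed limits (rad/s): [2.39, 2.39, 3.01, 3.14, 3.14, 3.14].

INTERFACE

Orientations are given as a unit quaternion [x, y, z, w].
In Python, from plant import bot gives the robot as it stands. Calls block until the motion is done:
- bot.move_ptp(position, orientation): joint-space move of the TCP to a pose.
- bot.line_to(position, velocity=150, ori=None): straight line of the TCP; ori=None keeps the orientation; velocity is the mean speed in mm/s.
- bot.move_joints(angles): joint-space move.
- bot.move_gripper(opening, force=None): finger opening in mm; force is the grip in N (None keeps the last); returns when the fingers have stopped.
- bot.pause(seconds).
- bot.solve_ik(position, orientation): joint angles nearest the present ones, or None.
- bot.read_state(): the state.
- bot.camera(name): name is "scene" or "side" or "wrist"; returns the picture (400x640x3 uint8, red, green, blue); there is no depth.
- bot.get_calibration(name): a dict with "fx", "fy", "cx", "cy" (pixels), "distortion" ([k1, k2, p1, p2, k3] as OpenCV has them; the pictures are not rectified), "view" (4x4, takes a point from world to camera coordinates); the wrist camera has in their place "T_tool_cam" (4x4, takes a point from camera to tool coordinates, whose origin is the TCP and whose axes are the flange's). Camera axes: x right, y up, looking along -z (the intrinsics and any distortion apply to the point x, -y, -z); pixel columns grow to the right and rows downward; lengths in mm; the calibration is good to about 2 mm. A picture is of the moment at which its call begins: read the wrist's pose just before it. get_calibration takes no time and is no camera call.
A pose or a line that the arm cannot do raises bot.Unreachable and nothing moves.
- bot.close_job(): hands the job in; it is judged then, once.
The state is a dict: "t": time; "joint_pos": joint angles; "qvel": joint speeds; "tau": joint torques, N m; "tcp_pos": TCP position; "eef_rot": TCP orientation; "contact_force": force on the tool from outside, world axes, zero at the start; "moment": the same for the moment, N m; "width": finger opening in mm; "finger_force": force on a finger pad.
Only numpy, scipy, OpenCV 4.12 (cv2) and the standard library are available. Lean on these libraries where they do the work, as an engineer would, in place of code of your own. Each camera call takes 0.05 s, during which the arm holds its last target. There are 200 camera calls.

## Working session

There is one attempt and no reset: what is moved stays moved. The work goes in short steps, each a Python script; the robot and the scene stay as the last script left them, time stands still between calls to the robot, and variables do not carry over. Pictures are saved under pics/ and viewed, at most 14 in all, crops included, and the job is handed in when it is done.

```bash
ls; mkdir -p pics; python3 - <<'E'
from plant import bot
import cv2,json
for n in("scene","side","wrist"):
    im=bot.camera(n); cv2.imwrite(f"pics/{n}0.png",im[:,:,::-1])
    c=bot.get_calibration(n); print(n,{k:(v.tolist() if hasattr(v,'tolist') else v) for k,v in c.items()})
s=bot.read_state(); print(s)
E
```

```text
pics
scene {'fx': 512.2544990263294, 'fy': 512.2544990263294, 'cx': 316.8685818423373, 'cy': 194.98286728443134, 'distortion': [0.012497922428406095, 0.0, 0.0, 0.0, 0.0], 'view': [[-0.47094863785981234, 0.8821603841498477, 0.000661161538870724, 273.8847442927456], [-0.5920375426190777, -0.31661959945382884, 0.7411096932109719, 262.9020729676866], [0.6539869483617781, 0.3486331680696633, 0.6713836351104775, -2051.8858043732416], [0.0, 0.0, 0.0, 1.0]]}
side {'fx': 363.5116712401907, 'fy': 363.5116712401907, 'cx': 319.8168248620263, 'cy': 200.769685923267, 'distortion': [-0.06828378160534151, 0.0, 0.0, 0.0, 0.0], 'view': [[-0.9832395858364537, -0.18207107272719433, -0.009489010492540844, 572.6984092600936], [0.13215463963482094, -0.7475970678633709, 0.6508715505728304, -162.79881204529252], [-0.1255988378415559, 0.6387086570558278, 0.7591285683827156, -1156.3703650564214], [0.0, 0.0, 0.0, 1.0]]}
wrist {'fx': 348.81665304360985, 'fy': 348.81665304360985, 'cx': 321.68416340528586, 'cy': 194.50965600329334, 'distortion': [-0.0068171464245606675, 0.0, 0.0, 0.0, 0.0], 'T_tool_cam': [[-0.0001
[... 279 characters left out ...]
.0]]}
{'t': 0.15, 'joint_pos': array([-8.25886061e-01,  3.59227261e-01,  1.12729131e-02, -2.63202519e-04,
       -1.22409897e+00, -2.88091408e-01]), 'qvel': array([-0.00039341, -0.00287494,  0.00215552,  0.00190324, -0.00099845,
       -0.00085386]), 'tau': array([ 1.24684215e-03, -5.83274996e+01,  2.93291098e+01,  7.00121820e+00,
        8.84507142e-03, -1.06072685e-04]), 'tcp_pos': array([ 297.54904553, -605.46640801,  225.83475548]), 'eef_rot': array([-2.26384872e-01,  9.74037720e-01,  6.07620394e-04, -2.02776333e-04]), 'contact_force': array([-0.66538096,  0.29818115, -0.1306227 ]), 'moment': array([-0.01678406,  0.00755058, -0.03039427]), 'finger_force': 0.0, 'width': 87.17784285685909}
```

View pics/scene0.png

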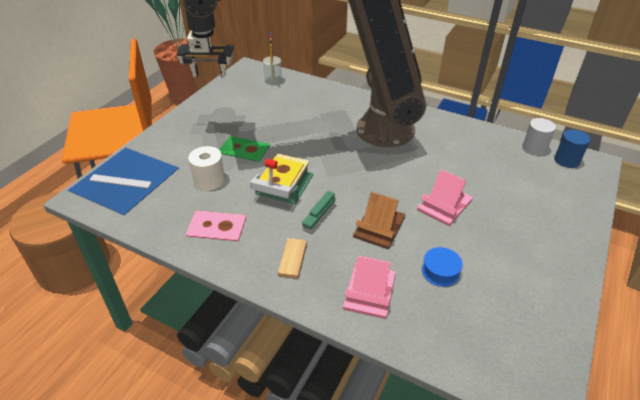

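View pics/side0.png

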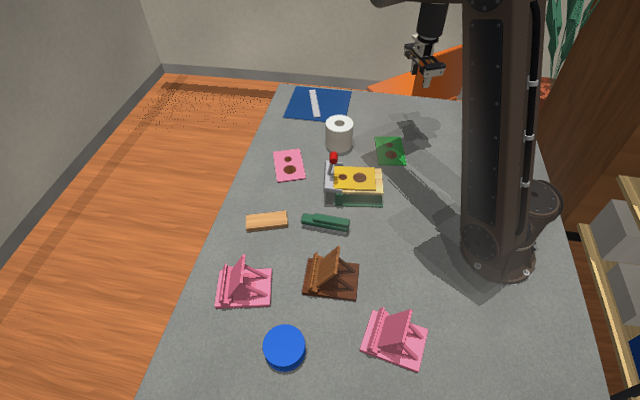

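The scene view shows the tip table with the yellow board and red knob (272,165), the wooden easel (380,218), the stapler (320,210), the paper roll (207,168) and the reel (442,265). I'll get rough positions from these, then take closer wrist views.

```bash
cat > h.py <<'E'
import numpy as np, cv2
from scipy.spatial.transform import Rotation as R
from plant import bot
def cal(n,st=None):
    c=bot.get_calibration(n); K=np.array([[c['fx'],0,c['cx']],[0,c['fy'],c['cy']],[0,0,1.]])
    if 'view' in c: V=np.array(c['view'])
    else:
        T=np.eye(4); T[:3,:3]=R.from_quat(st['eef_rot']).as_matrix(); T[:3,3]=st['tcp_pos']
        V=np.linalg.inv(T@np.array(c['T_tool_cam']))
    return K,np.array(c['distortion'],float),np.diag([1,-1,-1,1.])@V
def proj(P,C):
    K,d,V=C; P=np.atleast_2d(np.asarray(P,float))
    return cv2.projectPoints(P,cv2.Rodrigues(V[:3,:3])[0],V[:3,3],K,d)[0][:,0]
def onz(uv,z,C):
    K,d,V=C; q=cv2.undistortPoints(np.array([[uv]],float),K,d)[0,0]
    Rm=V[:3,:3]; o=-Rm.T@V[:3,3]; r=Rm.T@np.r_[q,1]
    return o+r*(z-o[2])/r[2]
def down(yaw): # tool z down, tool x at yaw
    return (R.from_euler('z',yaw)*R.from_euler('x',np.pi)).as_quat()
def snap(n,name):
    st=bot.read_state(); im=bot.camera(n); cv2.imwrite(f"pics/{name}.png",im[:,:,::-1]); C=cal(n,st)
    np.save(f"pics/{name}.npy",np.array(C,dtype=object),allow_pickle=True); return im,C
def load(name):
    return cv2.imread(f"pics/{name}.png"),tuple(np.load(f"pics/{name}.npy",allow_pickle=True))
E
python3 - <<'E'
from h import *
S=cal('scene');D=cal('side')
for n,a,b,z in [('board',(281,172),(357,179),66),('knob',(271,164),(334,158),160),('easel',(380,225),(330,282),20),('roll',(207,155),(339,123),110),('stap',(320,208),(326,221),54),('off',(292,257),(267,221),20),('reel',(442,262),(284,346),50)]:
    print(n,onz(a,z,S).round(),onz(b,z,D).round())
c=bot.get_calibration('wrist'); s=bot.read_state()
print(R.from_quat(s['eef_rot']).as_matrix().round(2))
# candidate views: camera above target
for t in [(560,-260,0),(600,0,0)]:
  for yaw in np.arange(-3,3.1,.5):
    for z in (330,400):
      q=down(yaw); Rm=R.from_quat(q).as_matrix(); 
      p=np.array([t[0],t[1],z])-Rm@np.array([150,0,0]); j=bot.solve_ik(p,q)
      if j is not None: print(t,round(yaw,1),z,p.round(),np.round(j,2))
E
```

```text
board [ 494. -186.   66.] [ 481. -178.   66.]
knob [ 570. -172.  160.] [ 564. -170.  160.]
easel [525. 197.  20.] [513. 211.  20.]
roll [ 579. -426.  110.] [ 584. -426.  110.]
stap [577.   9.  54.] [559.  16.  54.]
off [772.  18.  20.] [758.  25.  20.]
reel [607. 421.  50.] [596. 428.  50.]
[[-0.9  -0.44 -0.  ]
 [-0.44  0.9   0.  ]
 [ 0.    0.   -1.  ]]
(560, -260, 0) -3.0 330 [ 708. -239.  330.] [-0.07  0.45  0.38  0.   -1.5  -1.36]
(560, -260, 0) -3.0 400 [ 708. -239.  400.] [-0.07  0.45  0.53  0.   -1.65 -1.36]
(560, -260, 0) -2.5 330 [ 680. -170.  330.] [ 0.03  0.36  0.25  0.   -1.46 -0.96]
(560, -260, 0) -2.5 400 [ 680. -170.  400.] [ 0.03  0.36  0.39  0.   -1.61 -0.96]
(560, -260, 0) -2.0 330 [ 622. -124.  330.] [ 0.11  0.25  0.09  0.   -1.41 -0.54]
(560, -260, 0) -2.0 400 [ 622. -124.  400.] [ 0.11  0.24  0.23  0.   -1.56 -0.54]
(560, -260, 0) -1.5 330 [ 549. -110.  330.] [ 0.15  0.12 -0.07  0.   -1.38 -0.08]
(560, -260, 0) -1.5 400 [ 549. -110.  400.] [ 0.15  0.11  0.06  0.   -1.53 -0.08]
(560, -260, 0) -1.0 330 [ 479. -134.  330.] [ 0.12  0.01 -0.19  0.   -1.37  0.45]
(560, 
[... 2653 characters left out ...]
.37  2.44]
(600, 0, 0) 1.0 400 [ 519. -126.  400.] [ 0.13  0.06  0.01  0.   -1.52  2.44]
(600, 0, 0) 1.5 330 [ 589. -150.  330.] [ 0.07  0.2   0.03  0.   -1.4   3.  ]
(600, 0, 0) 1.5 400 [ 589. -150.  400.] [ 0.07  0.19  0.17  0.   -1.55  3.  ]
(600, 0, 0) 2.0 330 [ 662. -136.  330.] [ 0.08  0.32  0.19  0.   -1.44 -2.8 ]
(600, 0, 0) 2.0 400 [ 662. -136.  400.] [ 0.08  0.31  0.33  0.   -1.59 -2.8 ]
(600, 0, 0) 2.5 330 [720. -90. 330.] [ 0.14  0.41  0.31 -0.   -1.48 -2.36]
(600, 0, 0) 2.5 400 [720. -90. 400.] [ 0.14  0.41  0.46 -0.   -1.63 -2.36]
(600, 0, 0) 3.0 330 [748. -21. 330.] [ 0.23  0.45  0.38 -0.   -1.5  -1.94]
(600, 0, 0) 3.0 400 [748. -21. 400.] [ 0.23  0.45  0.53 -0.   -1.65 -1.94]
```

```bash
python3 - <<'E'
from h import *
bot.move_ptp([380,-180,400],down(0.0)) if False else None
for t,n in [((540,-185,300),'w1'),((560,205,300),'w2')]:
    bot.move_ptp(t,down(-2.8)); bot.pause(.3); snap('wrist',n)
print(bot.read_state()['t'])
E
```

```text
4.0833
```

View pics/w1.png

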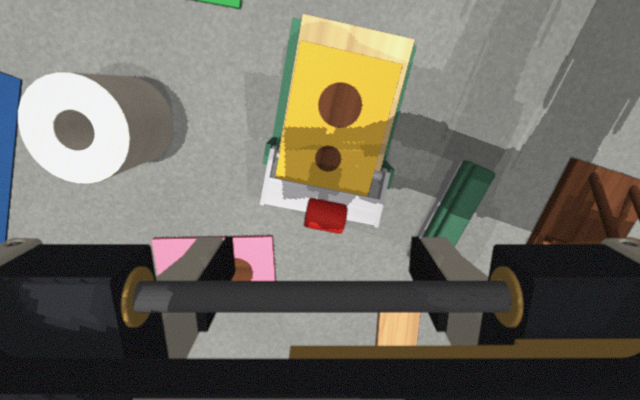

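View pics/w2.png

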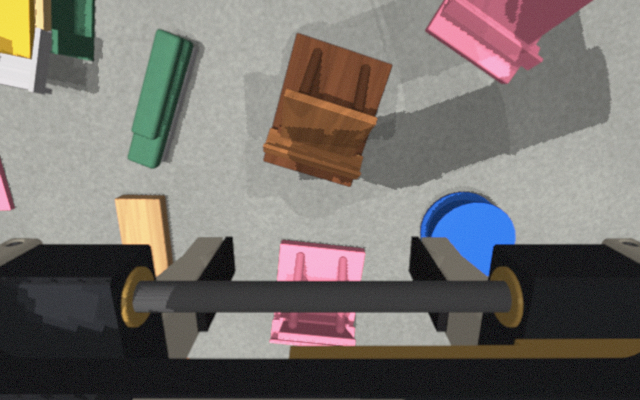

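w1 shows the deck's -x corners at about (304,15) and (414,40), and the knob at (326,215). w2 shows the easel foot corners at about (299,34), (391,65), (350,186) and (264,158), with the lip at the bottom. I'll zoom in on both to refine the fits.

```bash
python3 - <<'E'
import cv2,numpy as np
a=cv2.imread('pics/w1.png')[5:240,245:425]; b=cv2.imread('pics/w2.png')[20:195,250:400]
A=cv2.resize(a,None,fx=2.5,fy=2.5,interpolation=cv2.INTER_CUBIC);B=cv2.resize(b,None,fx=2.3,fy=2.3,interpolation=cv2.INTER_CUBIC)
B=cv2.convertScaleAbs(B,alpha=1.5)
o=np.zeros((590,800,3),np.uint8);o[:A.shape[0],:A.shape[1]]=A[:590];o[:B.shape[0],455:455+B.shape[1]]=B[:, :345];cv2.imwrite('pics/z.png',o)
E
```

```text
(no output)
```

View pics/z.png

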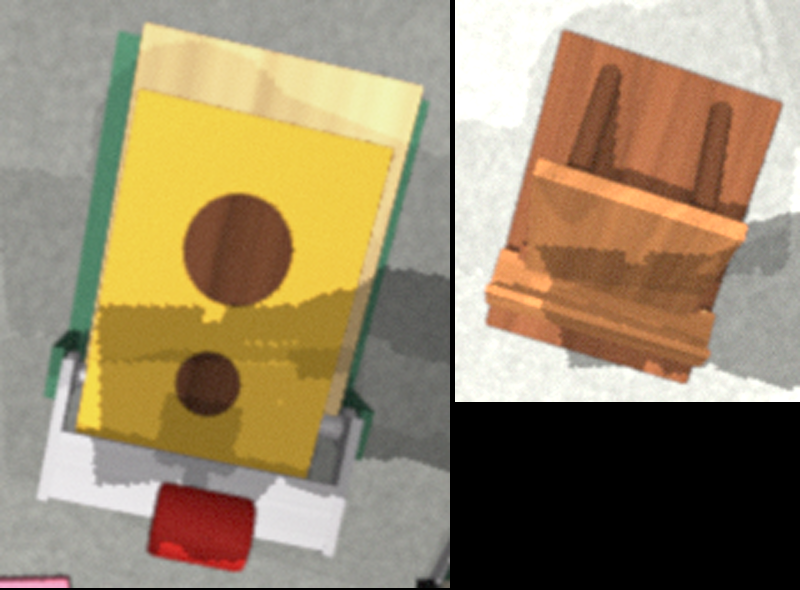

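```bash
cat > fit.py <<'E'
from h import *
from scipy.optimize import least_squares
_,C1=load('w1');_,C2=load('w2')
def W(p,L): 
    c,s=np.cos(p[2]),np.sin(p[2]); L=np.asarray(L,float)
    return np.c_[p[0]+c*L[:,0]-s*L[:,1],p[1]+s*L[:,0]+c*L[:,1],L[:,2]]
uT=np.array([(303,14.6),(414.6,39.4),(325.8,215.8)])
LT=[(-152,-60,60),(-152,60,60),(23,0,161.6)]
uB=np.array([(299,41),(402.6,64.2),(275.8,177),(367.8,194.2)])
LB=[(-85,-55,68),(-85,55,68),(85,-55,68),(85,55,68)]
uE=np.array([(297,33),(391.7,64.3),(351.7,186.5),(263.9,160.9),(284.8,95.7),(374.8,124.3),(263.9,147.4),(359.6,176.5)])
def LE(p): 
    x,z,w=p[3:]; return [(x-80,-60,z),(x-80,60,z),(x+80,60,z),(x+80,-60,z),(-56,-45,125),(-56,45,125),(8.7,-w,54.9),(8.7,w,54.9)]
ft=lambda p:(proj(W(p,LT),C1)-uT).ravel()
fb=lambda p:(proj(W(p,LB),C1)-uB).ravel()
fe=lambda p:(proj(W(p,LE(p)),C2)-uE).ravel()
for n,f,p0 in(('T',ft,(545,-175,.1)),('B',fb,(500,-180,.1)),('E',fe,(560,205,.1,-20,12,50))):
    r=least_squares(f,p0,x_scale=[10,10,.1,10,10,10][:len(p0)]); print(n,r.x.round(3),r.fun.round(1))
    if n=='T': h=r.x
    if n=='B': 
        d=r.x[:2]-h[:2];print('board in table',d@[np.cos(h[2]),np.sin(h[2])],d@[-np.sin(h[2]),np.cos(h[2])])
E
python3 fit.py
```

```text
T [ 5.44914e+02 -1.74719e+02  1.38000e-01] [-0.3 -0.3  0.1  0.4  0.2 -0.1]
B [ 4.96668e+02 -1.84623e+02  1.37000e-01] [ 1.9 -9.1  1.9 -8.9 -2.1 11.1 -2.2 12.1]
board in table -49.14925987791168 -3.1817671571964903
E [ 5.57596e+02  1.94684e+02  4.70000e-02 -4.41390e+01  9.24500e+00
  5.87270e+01] [-0.4  0.1  0.5  0.  -0.8 -0.2 -0.2 -0.2 -1.1  0.8  1.2  0.8  0.3 -0.5
  0.5 -1.2]
```

```bash
cat >> h.py <<'E'
H=np.array([544.9,-174.7]); TY=.138; ES=np.array([557.6,194.7,36.]); EY=.047
def tab(x,y,z): c,s=np.cos(TY),np.sin(TY); return np.array([H[0]+c*x-s*y,H[1]+s*x+c*y,z])
def knob(q): a=np.radians(78)-q; return tab(110*np.cos(a),0,54+110*np.sin(a))
def boardR(yaw,pitch): # board axes: x pitched down
    return R.from_euler('z',yaw)*R.from_euler('y',pitch)
def toolq(yaw,pitch,s): # tool z=board x, tool y = s*board z
    M=boardR(yaw,pitch).as_matrix(); z=M[:,0]; y=s*M[:,2]; return R.from_matrix(np.c_[np.cross(y,z),y,z]).as_quat()
E
python3 - <<'E'
from h import *
_,C=load('w1')
a,b=onz((299,41),68,C),onz((402.6,64.2),68,C); m=(a+b)/2; d=m[:2]-H
print('board_high',m, 'table xy',d@[np.cos(TY),np.sin(TY)],d@[-np.sin(TY),np.cos(TY)],'w',np.linalg.norm(a-b))
f=lambda p,q:(lambda j:None if j is None else np.round(j,2))(bot.solve_ik(p,q))
for s in(0,np.pi): 
  for q in(0,.6,1.2): print('lev',s,q,f(knob(q)-[0,0,19],down(TY+s)))
for s in(1,-1):
  q=toolq(TY,np.radians(55),s); ax=boardR(TY,np.radians(55)).as_matrix()[:,0]
  for k in(-60,25): print('grasp',s,k,f(tab(-70,-3,160)+k*ax,q))
  print('out',s,f(tab(-70,-3,160)-75*ax,q),f(tab(-70,-3,160)-75*ax+[0,0,80],q))
  q=toolq(EY,np.radians(60),s); ax=boardR(EY,np.radians(60)).as_matrix()[:,0]
  for k in(-240,-170): print('easel',s,k,f(ES+(k+25)*ax,q))
E
```

```text
board_high [ 421.20796655 -194.92735931   68.        ] table xy -125.29863006976811 -3.0196862776809326 w 110.73366210909957
lev 0 0 [ 0.04  0.29 -0.29  0.   -0.99  1.67]
lev 0 0.6 [ 0.05  0.4  -0.21  0.   -0.97  1.66]
lev 0 1.2 [ 0.05  0.5  -0.2   0.   -0.88  1.66]
lev 3.141592653589793 0 [ 0.04  0.29 -0.29 -0.   -0.99 -1.47]
lev 3.141592653589793 0.6 [ 0.05  0.4  -0.21 -0.   -0.97 -1.48]
lev 3.141592653589793 1.2 [ 0.05  0.5  -0.2  -0.   -0.88 -1.48]
grasp 1 -60 [-0.17 -0.2  -0.68 -0.35 -0.54 -2.59]
grasp 1 25 [-0.15 -0.02 -0.67 -0.48 -0.37 -2.45]
out 1 [-0.18 -0.23 -0.67 -0.33 -0.57 -2.6 ] [-0.16 -0.32 -0.56 -0.25 -0.75 -2.71]
easel 1 -240 None
easel 1 -170 None
grasp -1 -60 [-0.17 -0.2  -0.68 -0.35 -0.54  0.56]
grasp -1 25 [-0.15 -0.02 -0.67 -0.48 -0.37  0.69]
out -1 [-0.18 -0.23 -0.67 -0.33 -0.57  0.54] [-0.16 -0.32 -0.56 -0.25 -0.75  0.43]
easel -1 -240 None
easel -1 -170 None
```

```bash
cat >> h.py <<'E'
def toolq2(yaw,pitch,s,phi): # tool z turned by phi about board z from board x
    M=(boardR(yaw,pitch)*R.from_euler('z',phi)).as_matrix(); z=M[:,0]; y=s*M[:,2]; return R.from_matrix(np.c_[np.cross(y,z),y,z]).as_quat()
E
python3 - <<'E'
from h import *
f=lambda p,q:(lambda j:None if j is None else np.round(j,2))(bot.solve_ik(p,q))
print(f(ES+[-85,0,147],down(0)),f(ES+[-85,0,300],toolq(EY,1.3,-1)))
for pitch in (60,55,50):
 M=boardR(EY,np.radians(pitch)).as_matrix()
 for phi in np.radians([-50,-35,-20,0,20,35,50]):
  q=toolq2(EY,np.radians(pitch),-1,phi); tz=R.from_quat(q).as_matrix()[:,2]
  for k in(0,40,80,120):
    bh=ES-170*M[:,0]-k*M[:,0]; j=f(bh+8*M[:,0]+19*tz,q)
    if j is not None: print(pitch,round(np.degrees(phi)),k,j)
M=boardR(TY,np.radians(55)).as_matrix()
for phi in np.radians([-50,-35,-20,0,20,35,50]):
  q=toolq2(TY,np.radians(55),-1,phi); tz=R.from_quat(q).as_matrix()[:,2]
  print(round(np.degrees(phi)),[f(tab(-70,-3,160)-k*M[:,0]+19*tz+8*M[:,0],q) for k in (0,80)])
E
```

```text
[ 0.78  0.12 -0.41  0.   -1.04  0.8 ] [ 0.94 -0.14 -0.44  0.23 -1.11 -0.98]
60 -50 0 [ 1.18  0.43 -0.7   0.69 -1.3  -1.89]
60 -50 40 [ 1.22  0.37 -0.69  0.65 -1.37 -1.86]
60 -50 80 [ 1.27  0.31 -0.68  0.61 -1.44 -1.83]
60 -50 120 [ 1.31  0.25 -0.66  0.57 -1.52 -1.81]
60 -35 0 [ 1.15  0.26 -0.84  0.79 -1.07 -1.88]
60 -35 40 [ 1.21  0.19 -0.81  0.72 -1.16 -1.83]
60 -35 80 [ 1.27  0.13 -0.78  0.66 -1.25 -1.8 ]
60 -35 120 [ 1.32  0.07 -0.75  0.61 -1.34 -1.77]
60 -20 0 [ 1.06  0.09 -0.97  0.93 -0.81 -1.87]
60 -20 40 [ 1.15  0.02 -0.93  0.81 -0.92 -1.8 ]
60 -20 80 [ 1.23 -0.05 -0.89  0.72 -1.03 -1.75]
60 -20 120 [ 1.3  -0.11 -0.84  0.65 -1.14 -1.72]
60 0 80 [ 1.07 -0.24 -1.01  0.77 -0.66 -1.61]
60 0 120 [ 1.18 -0.32 -0.95  0.67 -0.81 -1.57]
60 20 80 [ 0.89 -0.32 -1.    0.42 -0.3  -1.11]
60 20 120 [ 0.97 -0.42 -0.96  0.39 -0.46 -1.13]
60 35 0 [ 0.28  0.   -0.53 -0.94 -0.62  0.62]
60 35 40 [ 0.34 -0.1  -0.56 -0.83 -0.62  0.45]
60 35 80 [ 0.42 -0.2  -0.58 -0.71 -0.62  0.26]
60 35 120 [ 0.52 -0.31 -0.61 -0.58 -0.63  0.06]
60 50 0 [-0.05  0.18 -0.44 -1.2  -1.02  1.07]
60 50 40 [-0.04  0.08 -0.4
[... 1505 characters left out ...]
 [ 0.47 -0.29 -0.73 -0.86 -0.42  0.48]
50 50 0 [-0.15  0.19 -0.55 -1.35 -1.02  1.44]
50 50 40 [-0.14  0.08 -0.58 -1.3  -1.04  1.34]
50 50 80 [-0.13 -0.03 -0.59 -1.26 -1.05  1.23]
50 50 120 [-0.11 -0.14 -0.6  -1.21 -1.07  1.1 ]
-50 [None, None]
-35 [None, None]
-20 [None, None]
0 [array([-0.15, -0.01, -0.67, -0.48, -0.36,  0.7 ]), array([-0.17, -0.19, -0.68, -0.35, -0.52,  0.56])]
20 [array([-0.54,  0.18, -0.36, -0.83, -0.96,  1.26]), array([-0.59,  0.05, -0.35, -0.77, -1.09,  1.18])]
35 [array([-0.65,  0.35, -0.2 , -0.88, -1.28,  1.37]), array([-0.7 ,  0.23, -0.2 , -0.84, -1.39,  1.31])]
50 [array([-0.7 ,  0.52, -0.06, -0.91, -1.55,  1.42]), array([-0.75,  0.4 , -0.07, -0.88, -1.65,  1.37])]
```

```bash
python3 - <<'E'
from h import *
q=down(TY+np.pi); o=np.array([0,0,-19.])
bot.move_gripper(70,25)
bot.move_ptp(knob(0)+o+[0,0,90],q); bot.line_to(knob(0)+o,120)
bot.move_gripper(0,30); s=bot.read_state(); print(s['t'],s['width'],s['finger_force'],s['contact_force'].round(1))
for a in np.linspace(0,1.23,15)[1:]: 
    bot.line_to(knob(a)+o,60)
    s=bot.read_state(); print(round(a,2),s['width'].round(1),s['contact_force'].round(1),(s['tcp_pos']-knob(a)-o).round(1))
print(s['t'])
im,C=snap('side','s1'); snap('wrist','w3')
E
```

```text
7.625 35.78218040316993 29.998033046722412 [ 1.2 -5.4 -0.5]Traceback (most recent call last):
  File "<stdin>", line 8, in <module>
AttributeError: 'float' object has no attribute 'round'
```

```bash
python3 - <<'E'
from h import *
o=np.array([0,0,-19.])
for a in np.linspace(0,1.23,15)[2:]: 
    bot.line_to(knob(a)+o,60)
    s=bot.read_state(); print(round(a,2),round(s['width'],1),s['contact_force'].round(1),(s['tcp_pos']-knob(a)-o).round(1))
bot.pause(.4);s=bot.read_state();print(s['t'],s['contact_force'].round(1))
bot.move_gripper(60); bot.line_to(knob(1.2)+o+[0,0,130],200)
# look from above/back at the board's raised end
bot.move_ptp(tab(-60,0,330),down(TY+np.pi)); bot.pause(.2)
snap('wrist','w3'); snap('side','s1'); print(bot.read_state()['t'])
E
```

```text
0.18 35.9 [-0.4 -5.1  2.2] [-0.3 -0.9  0.3]
0.26 35.8 [-0.3 -5.5  2. ] [-0.1 -0.9  0.2]
0.35 35.7 [-0.1 -5.3  1.4] [ 0.1 -0.9  0.3]
0.44 35.7 [ 0.8 -5.7  1.2] [ 0.4 -0.8  0.3]
0.53 35.6 [ 2.1 -6.   0.5] [ 0.7 -0.8  0.4]
0.62 35.5 [ 2.8 -5.8 -0.2] [ 0.9 -0.8  0.4]
0.7 35.7 [ 3.9 -6.3 -0.5] [ 1.2 -0.8  0.5]
0.79 35.6 [ 3.6 -6.2 -0.5] [ 1.6 -0.7  0.6]
0.88 35.8 [ 4.9 -6.5 -0.5] [ 2.  -0.7  0.7]
0.97 35.8 [ 6.2 -6.7 -0.4] [ 2.4 -0.7  0.9]
1.05 35.6 [ 6.8 -5.6 -1.5] [ 2.8 -0.6  1. ]
1.14 35.8 [ 7.3 -5.  -0.6] [ 3.2 -0.6  1.1]
1.23 35.9 [ 8.4 -5.8 -1.6] [ 3.7 -0.5  1.3]
12.3417 [ 8.5 -4.9 -1.6]
15.0083
```

View pics/w3.png

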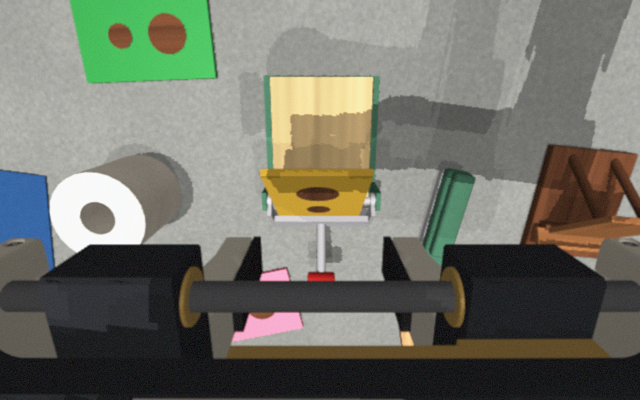

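The board is tipped, with its raised edge at about (262,170)–(376,169) in w3. The knob is at (321,278). I'll look at the side view to triangulate.

```bash
python3 - <<'E'
import cv2,numpy as np
from h import *
i,C=load('s1'); w,Cw=load('w3')
print('knob proj',proj([knob(1.2),knob(1.1)],Cw).round(1))
for t in (50,55,60):
  M=boardR(TY,np.radians(t)).as_matrix()
  for x,z in((-70,160),): print(t,proj([tab(x,-58,z),tab(x,52,z)],Cw).round(1),proj([tab(x,-58,z),tab(x,52,z)],C).round(1))
a=cv2.resize(i[130:230,290:410],None,fx=4.5,fy=4.5,interpolation=cv2.INTER_CUBIC)
b=cv2.resize(w[150:230,250:390],None,fx=2,fy=2)
o=np.zeros((600,800,3),np.uint8);o[:450,:540]=a;o[440:600,520:800]=b;cv2.imwrite('pics/z2.png',o)
E
```

```text
knob proj [[321.6 281.2]
 [321.6 284. ]]
50 [[260.8 164.4]
 [376.1 164.4]] [[360.4 146.8]
 [361.3 169.2]]
55 [[260.8 164.4]
 [376.1 164.4]] [[360.4 146.8]
 [361.3 169.2]]
60 [[260.8 164.4]
 [376.1 164.4]] [[360.4 146.8]
 [361.3 169.2]]
```

View pics/z2.png

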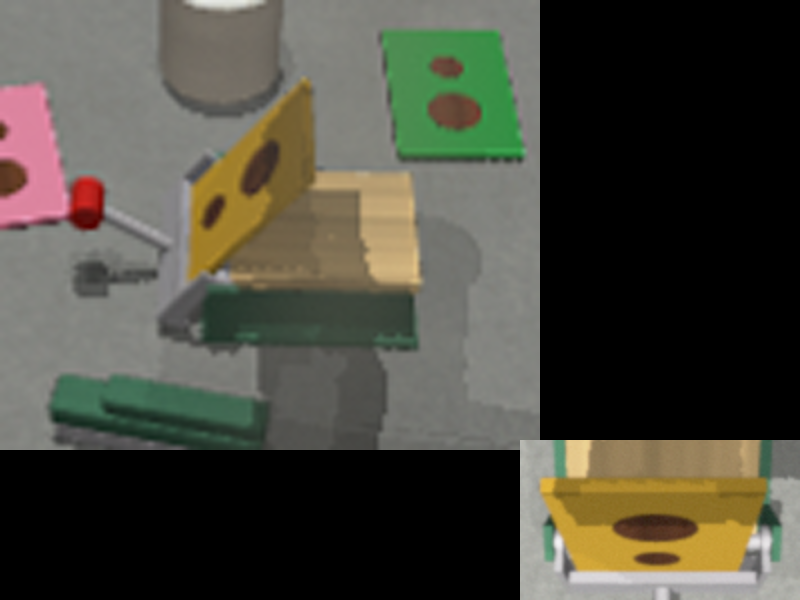

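```bash
python3 - <<'E'
from h import *
from scipy.optimize import least_squares
_,C=load('s1'); _,Cw=load('w3')
f=lambda p:np.r_[(proj([tab(p[0],p[1]-55,p[2]),tab(p[0],p[1]+55,p[2])],Cw)-[(261.5,173),(375.5,173)]).ravel(),(proj([tab(p[0],p[1]-55,p[2]),tab(p[0],p[1]+55,p[2])],C)-[(359.3,147.8),(360,170.4)]).ravel()*1.5]
r=least_squares(f,(-70,-3,160));print(r.x,r.fun.round(1))
# geometry: board underside tangent to 6mm bar at hinge; predicted for given tilt & low end 43 past
for t in(50,55,60):
  a=np.radians(t);n=np.array([np.sin(a),np.cos(a)]);x=np.array([np.cos(a),-np.sin(a)])
  print(t,np.array([0,54])+10*n-127*x)
h=tab(*r.x); q0=None
for phi in(20,25,30):
  q=toolq2(TY,np.radians(55),-1,np.radians(phi)); tz=R.from_quat(q).as_matrix()[:,2]; bx=boardR(TY,np.radians(55)).as_matrix()[:,0]
  q2=toolq2(EY,np.radians(60),-1,np.radians(phi)); tz2=R.from_quat(q2).as_matrix()[:,2]; ex=boardR(EY,np.radians(60)).as_matrix()[:,0]
  for p,qq in((h+10*bx+19*tz-70*tz,q),(h+10*bx+19*tz,q),(h+10*bx+19*tz-90*bx,q),(h+10*bx+19*tz-90*bx+[0,0,60],q),(ES-280*ex+10*ex+19*tz2,q2),(ES-170*ex+10*ex+19*tz2,q2),(ES-170*ex+10*ex+19*tz2-80*tz2,q2)):
    j=bot.solve_ik(p,qq); print(phi,None if j is None else j.round(2) if hasattr(j,'round') else np.round(j,2))
E
```

```text
[-61.86618101  -2.73631456 157.60300747] [ 0.4 -0.9  0.2 -0.9 -2.  -0.7 -1.8 -1. ]
50 [-73.973582   157.71552037]
55 [-64.65268697 163.76807399]
60 [-54.83974596 168.98522628]
20 [-0.61  0.12 -0.31 -0.77 -1.08  1.22]
20 [-0.53  0.2  -0.35 -0.83 -0.95  1.26]
20 [-0.58  0.05 -0.34 -0.76 -1.09  1.17]
20 [-0.57 -0.02 -0.28 -0.72 -1.18  1.06]
20 [ 0.95 -0.39 -0.97  0.39 -0.41 -1.12]
20 None
20 [ 0.83 -0.32 -0.97  0.28 -0.32 -0.93]
25 [-0.66  0.19 -0.25 -0.8  -1.19  1.27]
25 [-0.58  0.25 -0.3  -0.86 -1.06  1.31]
25 [-0.63  0.11 -0.29 -0.79 -1.2   1.22]
25 [-0.62  0.04 -0.22 -0.76 -1.29  1.12]
25 [ 0.89 -0.39 -0.9   0.15 -0.39 -0.85]
25 [ 0.7  -0.09 -0.79 -0.29 -0.21 -0.27]
25 [ 0.71 -0.29 -0.81 -0.15 -0.39 -0.42]
30 [-0.69  0.26 -0.19 -0.82 -1.29  1.31]
30 [-0.61  0.31 -0.25 -0.87 -1.17  1.34]
30 [-0.67  0.17 -0.24 -0.82 -1.3   1.27]
30 [-0.66  0.1  -0.18 -0.8  -1.39  1.16]
30 [ 0.75 -0.35 -0.76 -0.23 -0.46 -0.39]
30 [ 0.46 -0.04 -0.6  -0.73 -0.44  0.32]
30 [ 0.44 -0.21 -0.63 -0.58 -0.57  0.16]
```

```bash
cat >> h.py <<'E'
PHI=np.radians(35); BH=tab(-63,-2.7,160); INS=8.
def tcp(bh,yaw,pitch): # TCP for gripping board_high at bh
    q=toolq2(yaw,pitch,-1,PHI); tz=R.from_quat(q).as_matrix()[:,2]; M=boardR(yaw,pitch).as_matrix()
    return bh+INS*M[:,0]+19*tz,q,tz,M
def rep(l=''):
    s=bot.read_state(); print(l,round(s['t'],1),round(s['width'],1),round(s['finger_force'],1),s['contact_force'].round(1),s['tcp_pos'].round(1)); return s
E
python3 - <<'E'
from h import *
p,q,tz,M=tcp(BH,TY,np.radians(55))
bot.move_gripper(50,20)
bot.move_ptp(p-80*tz+[0,0,30],q); bot.line_to(p-50*tz,120); rep('pre'); bot.line_to(p,60); rep('in')
bot.move_gripper(0,12); rep('grip'); snap('side','s2'); snap('scene','c2')
E
python3 - <<'E'
import cv2,numpy as np
a=cv2.imread('pics/s2.png')[100:240,280:440]; b=cv2.imread('pics/c2.png')[100:240,210:370]
cv2.imwrite('pics/z3.png',np.hstack([cv2.resize(x,(400,350),interpolation=cv2.INTER_CUBIC) for x in(a,b)]))
E
```

```text
pre 18.4 50.0 0.0 [ 0.8 -0.4  0.7] [ 475.5 -205.1  174.4]
in 19.4 49.8 0.0 [0.5 0.  0.9] [ 494.8 -173.6  140.8]
grip 20.1 8.0 12.0 [-0.1 -0.1  0.2] [ 495.  -173.4  140.8]
```

View pics/z3.png

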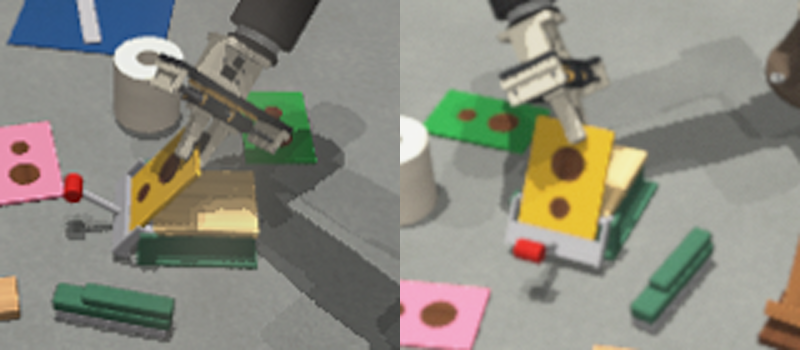

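```bash
python3 - <<'E'
from h import *
p,q,tz,M=tcp(BH,TY,np.radians(55))
bot.move_gripper(0,25)
bot.line_to(p-30*M[:,0],50); rep('d30'); bot.line_to(p-100*M[:,0],100); rep('d100')
bot.line_to(p-100*M[:,0]+[0,0,60],150); 
M2=boardR(EY,np.radians(60)).as_matrix(); ex=M2[:,0]; n=M2[:,2]
pe,qe,tze,_=tcp(ES-(170+80)*ex+3*n,EY,np.radians(60))
a=bot.read_state()['tcp_pos']; m=(a+pe)/2
up=pe+[0,0,30]
bot.line_to(up,180,qe); rep('over'); bot.line_to(pe,100); rep('pe')
snap('side','s3'); snap('scene','c3')
E
python3 - <<'E'
import cv2,numpy as np
a=cv2.imread('pics/s3.png')[160:310,260:430]; b=cv2.imread('pics/c3.png')[130:270,300:460]
cv2.imwrite('pics/z4.png',np.hstack([cv2.resize(x,(400,350),interpolation=cv2.INTER_CUBIC) for x in(a,b)]))
E
```

```text
d30 21.2 7.9 25.0 [0.1 0.2 1.2] [ 477.6 -175.8  165.4]
d100 22.1 7.6 25.0 [ 0.   0.3 -1.2] [ 437.9 -181.2  222.5]
over 24.9 8.0 25.0 [ 0.2 -0.1 -0.4] [446.6 200.1 263.6]
pe 25.3 8.2 25.0 [ 1.3 -0.   0.6] [447.1 199.8 233.6]
```

View pics/z4.png

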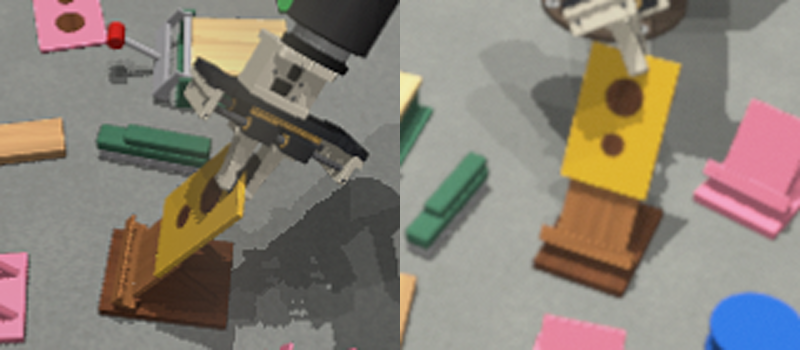

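The board is held, lined up above the easel and centred on the backrest. Next I'll lower it in steps while watching the force.

```bash
python3 - <<'E'
from h import *
M2=boardR(EY,np.radians(60)).as_matrix(); ex=M2[:,0]; n=M2[:,2]
T=lambda k,off:tcp(ES-(170+k)*ex+off*n,EY,np.radians(60))[0]
bot.line_to(T(15,3),80); f0=rep('k15')['contact_force']
k=15
while k>-10:
    k-=2.5; bot.line_to(T(k,3),25); s=bot.read_state(); d=s['contact_force']-f0
    print(k,(d@ex).round(1),(d@n).round(1))
    if d@ex<-4: break
snap('side','s4'); snap('scene','c4'); rep()
E
python3 - <<'E'
import cv2,numpy as np
a=cv2.imread('pics/s4.png')[160:310,260:430]; b=cv2.imread('pics/c4.png')[130:270,300:460]
cv2.imwrite('pics/z5.png',np.hstack([cv2.resize(x,(400,350),interpolation=cv2.INTER_CUBIC) for x in(a,b)]))
E
```

```text
k15 26.4 7.6 25.0 [ 1.3  0.3 -1. ] [479.1 202.  177.8]
12.5 -1.4 -1.1
10.0 -1.1 -0.7
7.5 -1.2 -1.1
5.0 -1.2 -1.2
2.5 -6.5 -1.6
 27.8 7.3 25.0 [-2.7  1.   3.7] [485.4 202.5 166.9]
```

View pics/z5.png

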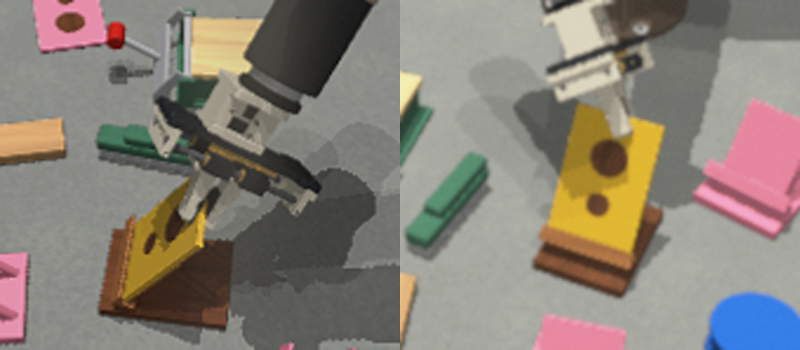

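The board sits behind the lip: contact came at k=2.5, as expected for the ledge. I'll press it against the backrest, release and back off, then fit the board's pose.

```bash
python3 - <<'E'
from h import *
M2=boardR(EY,np.radians(60)).as_matrix(); ex=M2[:,0]; n=M2[:,2]
T=lambda k,off:tcp(ES-(170+k)*ex+off*n,EY,np.radians(60))
f0=rep()['contact_force']
for off in (2,1,0,-1,-2):
    bot.line_to(T(2.5,off)[0],25); d=(bot.read_state()['contact_force']-f0)@n; print(off,d.round(1))
    if d>2: break
bot.move_gripper(14,25); rep('rel'); bot.move_gripper(40); 
p,q,tz,_=T(2.5,off); bot.line_to(p-60*tz,80); bot.line_to(p-90*tz+[0,0,80],200); rep('away')
snap('side','s5'); snap('scene','c5')
b=proj([ES-170*ex-55*M2[:,1],ES-170*ex+55*M2[:,1],ES-55*M2[:,1],ES+55*M2[:,1]],cal('side')); print(b.round(1))
b2=proj([ES-170*ex-55*M2[:,1],ES-170*ex+55*M2[:,1],ES-55*M2[:,1],ES+55*M2[:,1]],cal('scene')); print(b2.round(1))
out=[]
for nm,pts,(x,y) in(('s5',b,(260,180)),('c5',b2,(310,140))):
    i=cv2.imread(f'pics/{nm}.png'); i=cv2.resize(i[y:y+130,x:x+160],None,fx=2.5,fy=2.5,interpolation=cv2.INTER_CUBIC)
    for u in pts: cv2.circle(i,tuple(int(v) for v in ((u-[x,y])*2.5)),2,(255,0,255),-1)
    out.append(i)
cv2.imwrite('pics/z6.png',np.hstack(out))
E
```

```text
27.8 7.3 25.0 [-2.7  1.   3.7] [485.4 202.5 166.9]
2 0.8
1 1.6
0 2.2
rel 28.9 13.6 0.0 [ 0.4 -0.   1.1] [482.5 201.9 164.6]
away 31.1 40.1 0.0 [0.4 0.5 0. ] [448.  149.1 308. ]
[[348.8 230.9]
 [345.1 265.9]
 [318.5 256.3]
 [313.3 288.8]]
[[372.3 170.7]
 [406.7 180.8]
 [359.2 222.4]
 [392.5 233.3]]
```

View pics/z6.png

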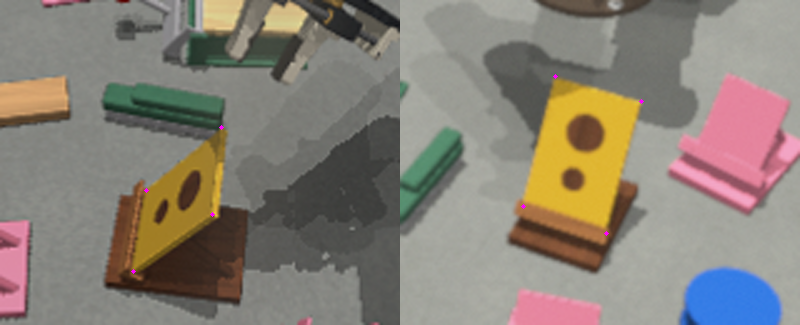

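The board is seated, with all four predicted corners lying on its corners in both views. Now I'll bring the lever back up.

```bash
python3 - <<'E'
from h import *
q=down(TY+np.pi); o=np.array([0,0,-19.]); dx=tab(3,0,0)-tab(0,0,0)
bot.move_gripper(64)
bot.move_ptp(knob(1.2)+o+dx+[0,0,140],q); bot.line_to(knob(1.2)+o+dx,100)
bot.move_gripper(0,30); rep('grip')
for a in np.linspace(1.2,-0.03,15)[1:]: bot.line_to(knob(a)+o+dx*max(a,0)/1.2,60)
rep('up'); bot.pause(.2); bot.move_gripper(64); bot.line_to(knob(0)+o+[0,0,120],150); rep('off')
bot.move_ptp([450,-60,420],q); bot.pause(.3)
snap('side','s6'); snap('scene','c6')
a=cv2.imread('pics/s6.png')[140:310,260:430]; b=cv2.imread('pics/c6.png')[130:270,230:430]
print(proj([knob(0),knob(.2)],cal('side')).round(),proj([knob(0),knob(.2)],cal('scene')).round(),rep()['t'])
cv2.imwrite('pics/z7.png',np.hstack([cv2.resize(x,(400,350),interpolation=cv2.INTER_CUBIC) for x in(a,b)]))
E
```

```text
grip 35.5 35.9 30.0 [-0.3 -4.5  0.6] [ 655.6 -160.4   52.9]
up 40.0 35.5 30.0 [ 3.7 -5.4 -3.8] [ 565.8 -172.6  143.5]
off 41.8 64.4 0.0 [0.6 0.1 0.2] [ 567.  -171.4  261.6]
 43.1 64.1 0.0 [ 0.3  0.7 -0.3] [450.2 -60.2 419.4]
[[333. 157.]
 [327. 159.]] [[271. 163.]
 [269. 169.]] 43.1167
```

View pics/z7.png

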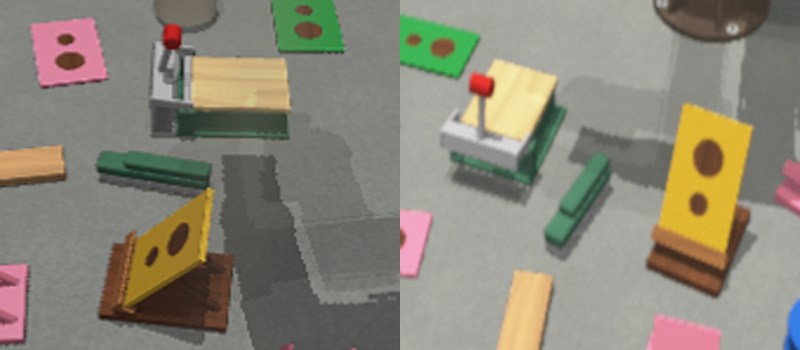

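The knob is at side pixel (333,158), which matches q≈0. The board is leaning on the easel and the arm is clear.

```bash
python3 -c "
from plant import bot
print(bot.close_job())"
```

```text
the job is handed in; nothing more can be done
None
```

The job is handed in at about 43 s of the 72 s limit: the board leans on the easel, let go, and the lever was flicked back up after that; the last camera check agreed, but the hand-in returned no verdict.

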